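# Lock the grinding cup into the sample mill and hold it running

## Robot

A 6-joint arm with a two-finger parallel gripper is mounted at the origin on a cart in front of the work surface, level with it; the furniture and walls round the work are solid. World frame = base frame: x ahead of the robot, y to its left, z up, the work surface at z = 0. Lengths are in m, angles in rad, forces in N, time in s.
With the tool pointing down it reaches from about 0.275 to 0.825 m from the base axis. Payload 4.9 kg.
Tool frame: the origin (TCP) lies on the mounting face of the last link; the fingertips stand 173 mm ahead of it and the grasp point (between the pads) lies 155 mm ahead of it (r.grip_depth is the distance from the TCP to the grasp point, in m); z points along the fingers, y is the line along which they close (so a half turn about z gives the same grasp; the last joint's range is limited). The gripper opens to 85 mm and grips with 20 to 120 N. Pads are 22 mm wide; open, the fingers measure 114 mm over their backs; the gripper's body (76 mm by 85 mm) begins 54 mm behind the grasp point. The pads swing forward as they close: fully open they stand 13 mm farther back than shut.
Start: joints at [-1.269, 0.326, -0.193, 1.052, 0, 1.437], TCP at [0.232, -0.499, 0.405] pointing down, gripper open.
Joint ranges: [-2.65, 2.65], [-0.97, 1.79], [-1.3, 1.35], [-1.93, 2.1], [-1.47, 1.37], [-3.14, 3.14]. Speed limits (rad/s): [2.57, 2.57, 3.14, 3.14, 3.14, 3.14].

## Interface

Orientations are given as a 3x3 rotation matrix whose columns are the frame's x, y, z axes.
In Python, from cell import r, eyes, close_job gives the robot as it stands.
- The arm moves only by the tool jog_arm, never from a script. Its argument "moves" is text: rows parted by semicolons, each of 7 numbers parted by spaces: the turn, a rotation vector about the world's x, y, z in rad, then the shift along the world's x, y, z in m, then the finger opening in m, from 0 to 0.0854. A call has 1 to 12 rows; each row is the pose to reach, as a shift and turn from the pose commanded when the call began; what a row does not reach only later rows make up. A row lasts 1/10 s, in which the tool goes at most 50 mm and 8.59 degrees, less where a joint would pass 70% of its speed; a pose out of reach is approached as far as the arm can. A call with a gripper value outside its range is refused whole. The fingers move at their own pace and stop on an object; "newtons" is the grip in N (left out, the last holds). Time passes only in rows, so rows that repeat a pose let the fingers close. It gives the time, the measured TCP pose, the force, the opening and the grip force at its end, in the units of the state.
- r.get_obs(): the state, without advancing time (a new reading comes with each control period).
- eyes.snapshot(name): name is "scene" or "top"; returns a dict with "frame" (480x640x3 uint8, blue, green, red), "fx", "fy", "cx", "cy" (pixels), "pose" (4x4, takes a point from camera to world coordinates). Camera axes: x right, y down, z forward; pixel columns grow to the right and rows downward; lengths in m; the calibration is good to about 2 mm. A picture is of the moment at which its call begins. There is no depth.
- close_job(): hands the job in; it is judged then, once.
Trained networks look in the newest picture that a camera, given by its name, has taken for a name from the list of things; names that differ only in an ending like _2 or _b are one class to them, and where a whole thing is asked for, a point or a joint stands for the part that bears it (a point fixed in the world has none). Each returns a list of dicts, best first, with "score" (0 to 1); they miss things now and then, are a little off and sometimes report something else, mostly with a low value. They report only what shows in the picture. A call takes as long as a camera call.
- eyes.look_for(camera, thing): "at" ([x, y, z] in m, in world coordinates, good to about 4 mm: the middle of the surface that is visible of it).
- eyes.silhouettes(camera, thing): "region" (480x640 bool, what is visible of it).
- eyes.mark_of(camera, thing): "at" ([x, y, z] in m, in world coordinates, good to about 4 mm: a listed point, or the origin of a listed thing).
The state is a dict: "time": time; "joint_positions": joint angles; "joint_velocities": joint speeds; "joint_torque": joint torques, N m; "eef_pos": TCP position; "tool_rot": TCP orientation; "wrist_force": force on the tool from outside, world axes, zero at the start; "moment": the same for the moment, N m; "width": opening from 0.0 (shut) to 1.0 (fully open); "gripper_force": force on a finger pad.
Only numpy, scipy, OpenCV 4.12 (cv2) and the standard library are available. Lean on these libraries where they do the work, as an engineer would, in place of code of your own. Each camera call takes 0.05 s, during which the arm holds its last target. There are 200 camera calls.

## Task

Lift the dust cover off the sample mill by its knob and set it down right way up on the worktop, clear of the mill. Then pick up the capped grinding cup by the grip on its cap, keep it upright, lower its two lugs through the notches of the mill's well, push it down against the spring and turn it clockwise (seen from above) a quarter turn, right round to the stop. The mill runs only while the cup is held round against its return spring, so finish still gripping the cup there, without letting go; leave the beaker, the jar and the snap-lid cup standing where they are.

Things in the scene. Friction and masses are not known exactly. Their poses are not given: they have to be found in the camera images.
- mill: sample mill, fixed: white housing 172 (x) x 150 (y) x 70 mm with a sloping control panel at its front (-x); on top, to 115 mm, a round aluminium tower 100 mm across whose open well takes the grinding cup. Origin: on the worktop under the well's centre, z up; the housing reaches from x = -106 to +66 mm. The locking ring inside can be turned only once the cup is pressed down
- well_mouth (a point): centre of the well's mouth, level with the tower's rim, 115 mm above the worktop; axes as the mill's. The lip round it is 8 mm thick, with a 58 mm hole and two facing notches for the cup's lugs, at radius up to 37 mm, about 15 mm wide, marked by black triangles on the rim. The cup enters with its x axis along the notches, either way round, within about 4 degrees
- notch (a point): middle of one notch at the rim, 33 mm from the well's centre, at 0.70 rad counter-clockwise from the mill's +x seen from above; the other notch lies straight across the well
- lock_ring (a joint): locking ring in the well that the cup's lugs carry round: rad, 0 at rest (pockets under the notches), grows clockwise seen from above, hard stop at 1.40. A return spring resists with 0.30 N m at 0 and 0.58 N m at the stop and turns it back when let go. The lugs have 0.07 rad of play either way in the pockets
- spring_seat (a joint): sprung button under the cup's foot in the well: m pressed down, 0 when free (top 103 mm above the worktop), stop at 0.014; 5 N at 0, 11 N at the stop. The lugs are below the lip, so that the cup can be turned, once it is pressed more than 6 mm; 10 to 12 mm is comfortable
- dust_cover: loose grey round dust cover, 112 mm across, 120 g, at the start on the mill's tower. Origin: centre of its lower rim (on the worktop z = 0, on the tower z = 0.106), z up. Its skirt hangs 9 mm over the tower's outside with 3 mm play; the top plate is 9 to 15 mm above the origin
- cover_knob (a point): on the axis of the cover's black round knob, 37 mm above the cover's origin: grip here. The knob is 24 mm across and stands from 15 to 45 mm above the cover's origin, thickest from 21 mm up
- mill_cup: capped steel grinding cup, 100 mm tall, about 220 g, standing on the worktop. Origin: centre of its underside, z up. Body 52 mm across with tapered foot; two lugs stand out on either side along its x axis to radius 35 mm, 10 mm wide, 4 to 10 mm above the underside. White cap: flange 64 mm across (58 to 66 mm up), above it the grip
- cup_grip (a point): on the cup's axis, 90 mm above its underside: grip here. The grip is a white block from 66 to 100 mm above the underside, 64 mm long along the cup's x (the lugs' line) and 44 mm wide between two flat faces that look to the cup's +y and -y: pinch these; axes as the cup's
- beaker: clear beaker, about 75 mm across and 92 mm tall, a bystander; origin at the centre of its underside
- jar: clear jar with white screw lid, 63 mm across and 98 mm tall, a bystander near the back; origin at the centre of its underside. Further jars, cups and small things, not listed, stand along the back (x above 0.50) and the sides (beyond y = 0.42 to the left and y = -0.42 to the right); the rest of the worktop from x = 0.34 is free but for the listed things
- snap_cup: cream cup with snap lid, 60 mm across and 105 mm tall, a bystander near the back; origin at the centre of its underside

How it is judged:
By the outcome, as a careful person would: the job done as asked, in the order asked, and still so for the second after the job is handed in, while the arm keeps its last pose, push and grip.
It also fails if it takes over 64 s, if anything falls off the work surface, if the arm or the gripper's body presses on something with over 40 N, if the wrist force passes 120 N, or if a joint passes its speed limit or range.

## Working session

There is one attempt and no reset: what is moved stays moved. The work goes in short steps, Python scripts to look and compute and a tool call to move; the robot and the scene stay as the last step left them, time stands still between calls to the robot, and variables do not carry over. Pictures are saved under pics/ and viewed, at most 10 in all, crops included, and the job is handed in when it is done.

Besides the shell and the picture viewer there is one more tool, called as name(argument=value, ...) on one line, values as JSON. jog_arm: Moves the arm, as the interface text tells. Its arguments: {"type":"object","properties":{"moves":{"type":"string"},"newtons":{"type":"number"}},"required":["moves"]}

```bash
ls; mkdir -p pics
python3 - <<'E'
from cell import r, eyes
import cv2,numpy as np
np.set_printoptions(precision=4,suppress=True)
for c in ("scene","top"):
    s=eyes.snapshot(c); cv2.imwrite(f"pics/{c}0.png",s["frame"]); print(c,s["fx"],s["fy"],s["cx"],s["cy"]);print(s["pose"])
    for t in ("mill","well_mouth","notch","dust_cover","cover_knob","mill_cup","cup_grip","beaker","jar","snap_cup"):
        print(t,[(np.round(d["at"],4),round(d["score"],2)) for d in eyes.mark_of(c,t)[:3]])
o=r.get_obs();print(o["time"],o["eef_pos"],o["tool_rot"],o["wrist_force"],o["width"])
E
```

```text
pics
scene 491.48636643998134 491.48636643998134 316.6530226889161 243.0742213510538
[[-0.5575 -0.7205  0.4124 -0.0159]
 [-0.8301  0.4855 -0.2741  0.3569]
 [-0.0027 -0.4952 -0.8688  1.1869]
 [ 0.      0.      0.      1.    ]]
mill [(array([ 0.468 ,  0.0358, -0.0008]), 0.98)]
well_mouth []
notch [(array([0.4885, 0.0536, 0.1159]), 0.98)]
dust_cover [(array([0.4632, 0.0319, 0.1072]), 0.88), (array([0.4553, 0.3485, 0.0926]), 0.53)]
cover_knob [(array([0.4706, 0.0279, 0.1443]), 0.58)]
mill_cup [(array([0.4573, 0.3463, 0.0021]), 0.96)]
cup_grip [(array([0.4571, 0.3453, 0.0887]), 0.69)]
beaker [(array([0.4575, 0.3471, 0.0909]), 0.68), (array([ 0.4719, -0.3251,  0.0009]), 0.61)]
jar [(array([0.5756, 0.1687, 0.0009]), 0.58)]
snap_cup [(array([ 0.5799, -0.1749,  0.0025]), 0.81), (array([0.5784, 0.1707, 0.0024]), 0.36)]
top 485.91994585045103 485.91994585045103 314.45256386107326 236.17053182429726
[[-0.0148 -0.9928  0.1186  0.3707]
 [-0.9999  0.014  -0.0079  0.0176]
 [ 0.0062 -0.1187 -0.9929  1.3244]
 [ 0.      0.      0.      1.    ]]
mill []
well_mouth []
notch [(array([0.4892, 0.0554, 0.1149]), 0.75)]
dust_cover [(array([0.462 , 0.0299, 0.1037]), 0.88)]
cover_knob [(array([0.4627, 0.0313, 0.1456]), 0.97)]
mill_cup [(array([0.4549, 0.348 , 0.0006]), 0.8)]
cup_grip [(array([0.4562, 0.3449, 0.0925]), 0.9)]
beaker [(array([ 0.4793, -0.3242,  0.0005]), 0.64)]
jar [(array([0.5767, 0.1737, 0.0028]), 0.75)]
snap_cup [(array([ 0.5776, -0.1736,  0.0002]), 0.61)]
1.1 [ 0.2322 -0.4986  0.4047] [[ 0.9065  0.4221  0.    ]
 [ 0.4221 -0.9065  0.0001]
 [ 0.     -0.     -1.    ]] [ 0.1881  0.4218 -0.1905] 1.0004853046142106
```

View pics/scene0.png

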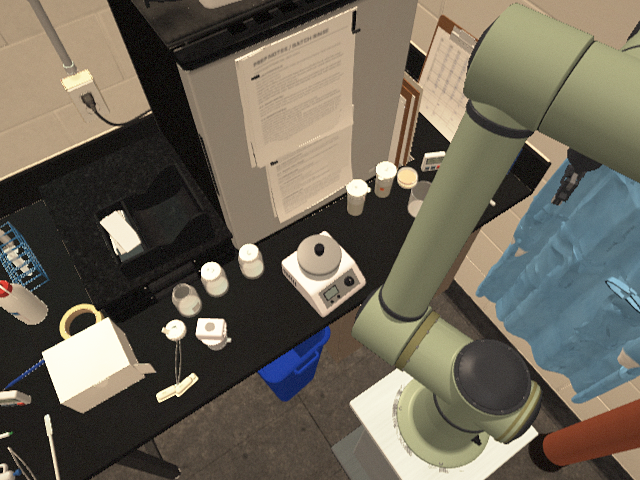

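View pics/top0.png

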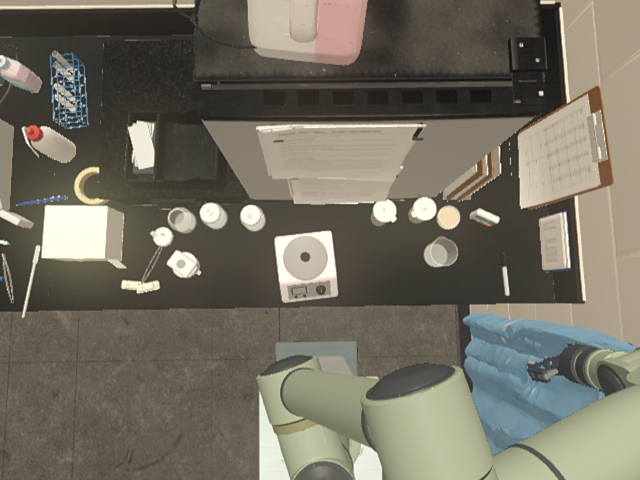

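The two views show the mill at about (305,265) in the top picture, the cup at (183,264), the beaker at (440,252), and open bench to the right of the mill. Next I'll get the angles from silhouettes and close crops, and triangulate the heights from both views.

```bash
cat > h.py <<'E'
import numpy as np, cv2
from cell import r, eyes
np.set_printoptions(precision=4,suppress=True)
def ray(s,u,v):
    d=s["pose"][:3,:3]@np.array([(u-s["cx"])/s["fx"],(v-s["cy"])/s["fy"],1.]); return s["pose"][:3,3],d/np.linalg.norm(d)
def plane(s,u,v,z):
    o,d=ray(s,u,v); return o+d*(z-o[2])/d[2]
def tri(rs):
    A=sum(np.eye(3)-np.outer(d,d) for o,d in rs); b=sum((np.eye(3)-np.outer(d,d))@o for o,d in rs)
    return np.linalg.solve(A,b)
def proj(s,p):
    q=np.linalg.inv(s["pose"])@np.append(p,1); return s["cx"]+s["fx"]*q[0]/q[2], s["cy"]+s["fy"]*q[1]/q[2]
def best(c,t):
    l=eyes.silhouettes(c,t); return l[0]["region"].astype(np.uint8) if l else None
def obs():
    o=r.get_obs(); print("t",o["time"],"p",o["eef_pos"],"yaw",np.arctan2(o["tool_rot"][1,0],o["tool_rot"][0,0]),"F",o["wrist_force"],"M",o["moment"],"w",o["width"],o["gripper_force"],"j",o["joint_positions"])
E
python3 - <<'E'
from h import *
s={c:eyes.snapshot(c) for c in("scene","top")}
for t,z in (("cover_knob",.145),("cup_grip",.09)):
    print(t,"triangulated",tri([ray(s[c],*proj(s[c],eyes.mark_of(c,t)[0]["at"])) for c in s]))
ims=[]
for c in s:
    f=s[c]["frame"]
    for t,p in (("mill",[.463,.031,.09]),("mill_cup",[.456,.346,.06])):
        m=best(c,t); n=int(m.sum()) if m is not None else 0
        u,v=map(int,proj(s[c],p)); print(c,t,n,u,v)
        ims.append(cv2.resize(f[v-37:v+38,u-50:u+50],(400,300),interpolation=cv2.INTER_CUBIC))
        if n and t=="mill":
            # housing outline rectified onto z=.07
            cs=max(cv2.findContours(m,0,1)[0],key=cv2.contourArea)[:,0]
            q=np.array([plane(s[c],a,b,.07)[:2] for a,b in cs],np.float32); print(cv2.minAreaRect(q))
cv2.imwrite("pics/crops.png",np.vstack([np.hstack(ims[:2]),np.hstack(ims[2:])]))
E
```

```text
cover_knob triangulated [0.4642 0.0306 0.1528]
cup_grip triangulated [0.4566 0.3466 0.0918]
scene mill 2767 319 258
((0.4352262616157532, 0.03829239681363106), (0.1880062222480774, 0.1625230610370636), 5.915678977966309)
scene mill_cup 822 211 331
top mill 2160 305 257
((0.44321030378341675, 0.030453376471996307), (0.17435692250728607, 0.14894863963127136), 6.213760852813721)
top mill_cup 601 184 263
```

View pics/crops.png

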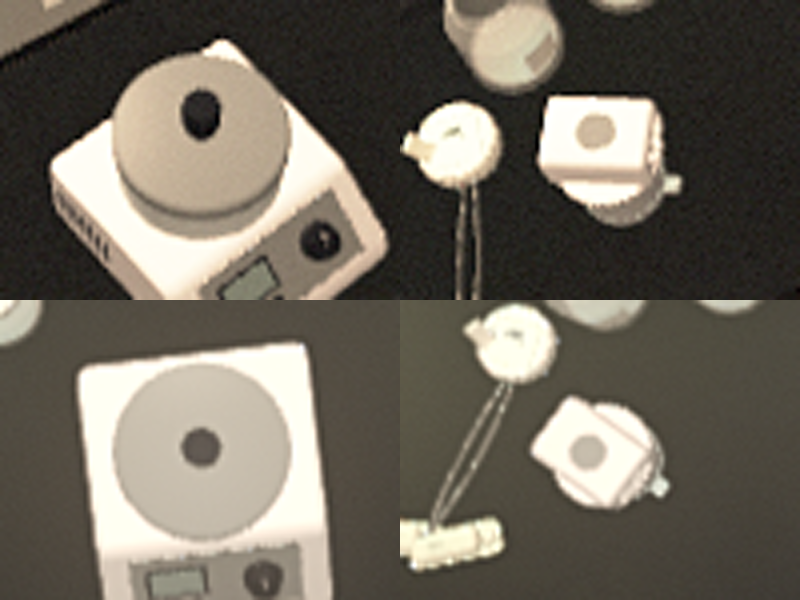

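The top view puts the mill's yaw at about +0.105 rad, with the housing rectangle fitting 174x149 mm. The cup's grip block runs along about 0.96 rad, with its corners at crop pixels (575,397) and (652,450). I'll set out for the knob.

jog_arm(moves="0 0 0 0.020 0.045 0 0.0854; 0 0 0 0.040 0.091 0 0.0854; 0 0 0 0.060 0.137 0 0.0854; 0 0 0 0.080 0.183 0 0.0854; 0 0 0 0.100 0.228 0 0.0854; 0 0 0 0.120 0.274 0 0.0854; 0 0 0 0.140 0.320 0 0.0854; 0 0 0 0.160 0.366 0 0.0854; 0 0 0 0.180 0.411 0 0.0854; 0 0 0 0.200 0.457 0 0.0854; 0 0 0 0.220 0.503 0 0.0854; 0 0 0 0.232 0.530 0 0.0854", newtons=40)

```text
time: 2.8
eef_pos: [0.4649, 0.0344, 0.4049]
tool_rot: [[0.905, 0.425, 0.001], [0.425, -0.905, 0.001], [0.001, -0.0, -1.0]]
wrist_force: [1.2, -0.5, -0.1]
width: 1.002
gripper_force: 0.0
```

Run:
```python
from h import *
s={c:eyes.snapshot(c) for c in("scene","top")}
obs()
T=lambda X,Y:plane(s["top"],184-50+(X-400)/4,263-37+(Y-300)/4,.1)
S=lambda X,Y:plane(s["scene"],211-50+(X-400)/4,331-37+Y/4,.1)
for P in ([T(575,397),T(652,450),T(602,503),T(530,452)],[S(548,97),S(655,100),S(648,180),S(540,160)]):
    P=np.array(P);print(P)
    for a,b in((0,1),(3,2),(0,3),(1,2)): d=P[a]-P[b];print(np.hypot(*d[:2]),np.arctan2(d[1],d[0]))
    print(P.mean(0))
```

```text
t 2.9 p [0.4652 0.0343 0.4047] yaw 0.44149467560540057 F [-0.3243 -0.1842 -0.4334] M [-0.0323  0.0037 -0.0113] w 1.000126464155353 0.0 j [-0.0851  0.1713 -0.3994  0.9992  0.0009  2.615 ]
[[0.486  0.3535 0.1   ]
 [0.4518 0.3045 0.1   ]
 [0.419  0.3354 0.1   ]
 [0.4517 0.3811 0.1   ]]
0.059725870383337994 0.9616440369376865
0.05620384917454782 0.9508170809276989
0.044050868845902924 -0.6773342478053752
0.045032465157291986 -0.7545924533909897
[0.4521 0.3436 0.1   ]
[[0.4871 0.3576 0.1   ]
 [0.4504 0.3065 0.1   ]
 [0.4099 0.3331 0.1   ]
 [0.4552 0.379  0.1   ]]
0.06291124046563965 0.9487724257054547
0.06450109242549996 0.792357478725225
0.03842375858895956 -0.591820759620926
0.04849381834821003 -0.5815381782153226
[0.4507 0.344  0.1   ]
```

jog_arm(moves="0 0 0 -0.001 -0.003 -0.02 0.0854; 0 0 0 -0.001 -0.003 -0.045 0.0854; 0 0 0 -0.001 -0.003 -0.07 0.0854; 0 0 0 -0.001 -0.003 -0.09 0.0854; 0 0 0 -0.001 -0.003 -0.10 0.0854; 0 0 0 -0.001 -0.003 -0.103 0.0854; 0 0 0 -0.001 -0.003 -0.103 0.05; 0 0 0 -0.001 -0.003 -0.103 0.03; 0 0 0 -0.001 -0.003 -0.103 0.01; 0 0 0 -0.001 -0.003 -0.103 0.01; 0 0 0 -0.001 -0.003 -0.103 0.01; 0 0 0 -0.001 -0.003 -0.103 0.01", newtons=40)

```text
time: 4.1
eef_pos: [0.4635, 0.0285, 0.3025]
tool_rot: [[0.906, 0.422, 0.001], [0.422, -0.906, 0.0], [0.001, 0.0, -1.0]]
wrist_force: [-1.6, 0.9, 5.3]
width: 0.27
gripper_force: 39.1
```

jog_arm(moves="0 0 0 0 0 0.006 0.01; 0 0 0 0 0 0.015 0.01; 0 0 0 0 0 0.03 0.01; 0 0 0 0 0 0.05 0.01; 0 0 0 -0.003 -0.015 0.06 0.01; 0 0 0 -0.007 -0.045 0.06 0.01; 0 0 0 -0.011 -0.08 0.06 0.01; 0 0 0 -0.015 -0.115 0.06 0.01; 0 0 0 -0.02 -0.15 0.06 0.01; 0 0 0 -0.024 -0.172 0.06 0.01; 0 0 0 -0.024 -0.18 0.06 0.01; 0 0 0 -0.024 -0.18 0.055 0.01")

```text
time: 5.3
eef_pos: [0.4395, -0.1525, 0.3574]
tool_rot: [[0.907, 0.42, 0.002], [0.42, -0.907, -0.001], [0.001, 0.001, -1.0]]
wrist_force: [0.0, 0.3, -1.4]
width: 0.269
gripper_force: 39.4
```

Run:
```python
from h import *
obs()
s=eyes.snapshot("top");f=s["frame"]
u,v=map(int,proj(s,[.463,.031,.115])); u2,v2=map(int,proj(s,[.44,-.15,.15]))
cv2.imwrite("pics/c2.png",np.hstack([cv2.resize(f[v-25:v+25,u-25:u+25],(400,400),interpolation=cv2.INTER_CUBIC),cv2.resize(f[v2-60:v2+60,u2-60:u2+60],(400,400))]))
print(u,v)
for t in("notch","well_mouth","mill"):
  for c in("top",): print(t,[(d["at"],d["score"]) for d in eyes.mark_of(c,t)[:2]])
```

```text
t 5.3 p [ 0.4395 -0.1525  0.3574] yaw 0.43398122091281416 F [ 0.0237  0.2572 -1.4334] M [ 0.0181  0.0269 -0.0274] w 0.2692574249057166 39.3806254863739 j [-0.4929  0.2109 -0.4798  0.8784  0.0002  2.2147]
305 257
notch [([0.484, 0.0546, 0.1137], 0.79), ([0.579, 0.173, 0.0023], 0.57)]
well_mouth [([0.4645, 0.0312, 0.1141], 0.63)]
mill [([0.4675, 0.0305, -0.0012], 0.63)]
```

View pics/c2.png

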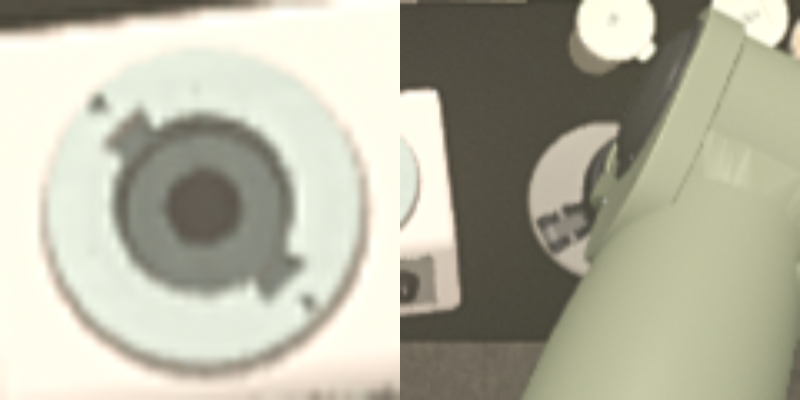

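The cover is off and held, and the well is clear. The triangles at crop (97,102) and (308,302) put the notch line at about 0.80 rad. I'll lower the cover now.

jog_arm(moves="0 0 0 0 0 -0.03 0.01; 0 0 0 0 0 -0.06 0.01; 0 0 0 0 0 -0.09 0.01; 0 0 0 0 0 -0.12 0.01; 0 0 0 0 0 -0.145 0.01; 0 0 0 0 0 -0.155 0.01; 0 0 0 0 0 -0.159 0.01; 0 0 0 0 0 -0.161 0.01; 0 0 0 0 0 -0.161 0.01")

```text
time: 6.4
eef_pos: [0.4397, -0.1515, 0.1968]
tool_rot: [[0.906, 0.423, 0.001], [0.423, -0.906, -0.001], [0.001, 0.001, -1.0]]
wrist_force: [-0.1, -0.2, -1.9]
width: 0.271
gripper_force: 39.5
```

jog_arm(moves="0 0 0 0 0 -0.001 0.01; 0 0 0 0 0 -0.002 0.01; 0 0 0 0 0 -0.002 0.04; 0 0 0 0 0 -0.002 0.07; 0 0 0 0 0 -0.002 0.0854; 0 0 0 0 0 -0.002 0.0854; 0 0 0 0 0 0.01 0.0854; 0 0 0 0 0 0.03 0.0854; 0 0 0 0 0 0.07 0.0854; 0 0 0 0 0 0.12 0.0854; 0 0 0 0 0 0.17 0.0854; 0 0 0 0 0 0.21 0.0854")

```text
time: 7.6
eef_pos: [0.4392, -0.1516, 0.4085]
tool_rot: [[0.907, 0.422, 0.002], [0.422, -0.907, -0.001], [0.001, 0.002, -1.0]]
wrist_force: [0.8, -1.0, -0.4]
width: 1.001
gripper_force: 0.0
```

Run:
```python
from h import *
obs()
s=eyes.snapshot("top")
print("mid",plane(s,305-25+202.5/8-.5+.06,257-25+202/8-.5+.06,.115))
tr=[plane(s,280-.44+a/8,232-.44+b/8,.115) for a,b in((97,102),(308,302))];d=tr[0]-tr[1];print(tr,np.hypot(*d[:2]),np.arctan2(d[1],d[0]))
# dark hole / bright rim fit
f=s["frame"]; g=cv2.cvtColor(f,cv2.COLOR_BGR2GRAY)
sc=eyes.snapshot("scene")
for c in("scene","top"):
  for t in("dust_cover","well_mouth","notch","cup_grip","mill_cup"): print(c,t,[(d["at"],round(d["score"],2)) for d in eyes.mark_of(c,t)[:2]])
```

```text
t 7.6 p [ 0.4392 -0.1516  0.4085] yaw 0.43578484291204533 F [ 0.7689 -1.0107 -0.4321] M [-0.047  -0.0334  0.0122] w 1.001453386133967 0.0 j [-0.4915  0.1645 -0.3976  1.0067  0.      2.2143]
mid [0.4637 0.0327 0.115 ]
[array([0.4955, 0.0653, 0.115 ]), array([0.4321, 0.0003, 0.115 ])] 0.0907869191553529 0.7976285978389699
scene dust_cover []
scene well_mouth [([0.4627, 0.0331, 0.1142], 0.77), ([0.4569, 0.347, 0.0906], 0.24)]
scene notch []
scene cup_grip [([0.4566, 0.3489, 0.0923], 0.69)]
scene mill_cup [([0.4547, 0.3458, -0.0013], 0.63)]
top dust_cover [([0.4441, -0.1521, -0.0033], 0.63)]
top well_mouth [([0.4617, 0.0296, 0.1132], 0.91)]
top notch [([0.4878, 0.0544, 0.1147], 0.89)]
top cup_grip [([0.4561, 0.3435, 0.0929], 0.87)]
top mill_cup [([0.4536, 0.3471, -0.0024], 0.84)]
```

jog_arm(moves="0 0 0.145 0.001 0.010 0 0.0854; 0 0 0.29 0.002 0.030 0 0.0854; 0 0 0.435 0.003 0.050 0 0.0854; 0 0 0.58 0.004 0.072 0 0.0854; 0 0 0.725 0.005 0.094 0 0.0854; 0 0 0.87 0.005 0.116 0 0.0854; 0 0 1.015 0.006 0.138 0 0.0854; 0 0 1.16 0.006 0.160 0 0.0854; 0 0 1.305 0.007 0.182 0 0.0854; 0 0 1.45 0.007 0.204 0 0.0854; 0 0 1.595 0.008 0.226 0 0.0854; 0 0 1.74 0.009 0.250 0 0.0854")

```text
time: 9.4
eef_pos: [0.4481, 0.0992, 0.4054]
tool_rot: [[-0.573, 0.819, -0.001], [0.819, 0.573, -0.0], [0.0, -0.001, -1.0]]
wrist_force: [0.2, -0.4, 0.6]
width: 1.002
gripper_force: 0.0
```

jog_arm(moves="0 0 0.145 0.001 0.020 0 0.0854; 0 0 0.29 0.002 0.040 0 0.0854; 0 0 0.435 0.003 0.060 0 0.0854; 0 0 0.58 0.004 0.080 0 0.0854; 0 0 0.725 0.005 0.100 0 0.0854; 0 0 0.87 0.005 0.120 0 0.0854; 0 0 1.015 0.006 0.140 0 0.0854; 0 0 1.16 0.006 0.160 0 0.0854; 0 0 1.305 0.007 0.180 0 0.0854; 0 0 1.45 0.007 0.204 0 0.0854; 0 0 1.595 0.008 0.226 0 0.0854; 0 0 1.74 0.008 0.247 0 0.0854")

```text
time: 10.6
eef_pos: [0.4562, 0.3464, 0.4051]
tool_rot: [[-0.711, -0.704, -0.001], [-0.704, 0.711, -0.0], [0.001, 0.0, -1.0]]
wrist_force: [-0.7, -0.6, -0.1]
width: 0.997
gripper_force: 0.0
```

Run:
```python
from h import *
obs()
```

```text
t 10.6 p [0.4562 0.3464 0.4051] yaw -2.3612563203284216 F [-0.7024 -0.6244 -0.0574] M [ 0.0208 -0.0715 -0.0277] w 0.997206695057979 0.0 j [ 0.5206  0.3685 -0.1299  1.0732 -0.     -0.2597]
```

jog_arm(moves="0 0 0.1 0 0 -0.03 0.0854; 0 0 0.17 0 0 -0.07 0.0854; 0 0 0.17 0 0 -0.11 0.0854; 0 0 0.17 0 0 -0.14 0.0854; 0 0 0.17 0 0 -0.155 0.0854; 0 0 0.17 0 0 -0.159 0.0854; 0 0 0.17 0 0 -0.159 0.06; 0 0 0.17 0 0 -0.159 0.045; 0 0 0.17 0 0 -0.159 0.03; 0 0 0.17 0 0 -0.159 0.03; 0 0 0.17 0 0 -0.159 0.03; 0 0 0.17 0 0 -0.159 0.03", newtons=110)

```text
time: 11.8
eef_pos: [0.4568, 0.346, 0.2485]
tool_rot: [[-0.586, -0.81, 0.003], [-0.81, 0.586, 0.002], [-0.004, -0.001, -1.0]]
wrist_force: [-1.0, 0.7, 6.2]
width: 0.493
gripper_force: 112.2
```

Run:
```python
from h import *
obs()
im=[]
for c in("scene","top"):
    s=eyes.snapshot(c);u,v=map(int,proj(s,[.456,.346,.09]));im.append(cv2.resize(s["frame"][v-50:v+50,u-50:u+50],(400,400),interpolation=cv2.INTER_CUBIC))
cv2.imwrite("pics/g.png",np.hstack(im))
```

```text
t 11.8 p [0.4568 0.346  0.2485] yaw -2.197177445843095 F [-0.9795  0.7131  6.2114] M [ 0.2027  0.2109 -0.017 ] w 0.4929115914112528 112.18647480010986 j [ 0.5193  0.5142 -0.3378  0.7153  0.0007 -0.4251]
```

View pics/g.png

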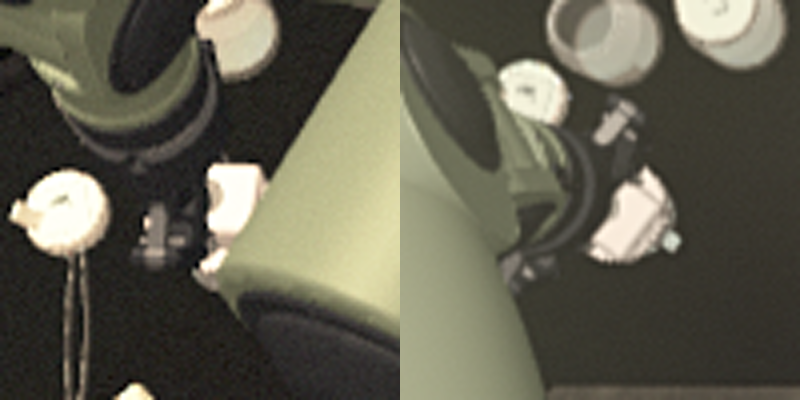

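The cup is gripped by its flat faces, with the pads on the block at about (215,200) in the scene crop. I'll lift it and carry it over the well.

jog_arm(moves="0 0 0 0 0 0.01 0.03; 0 0 0 0 0 0.03 0.03; 0 0 0 0 0 0.06 0.03; 0 0 0 0 0 0.09 0.03; 0 0 0 0 0 0.12 0.03; 0 0 0 0 0 0.145 0.03; 0 0 0 0 0 0.155 0.03; 0 0 0 0 -0.010 0.155 0.03; 0 0 -0.03 0 -0.03 0.155 0.03; 0 0 -0.06 0.001 -0.06 0.155 0.03; 0 0 -0.09 0.002 -0.09 0.155 0.03; 0 0 -0.12 0.003 -0.125 0.155 0.03")

```text
time: 13.1
eef_pos: [0.4583, 0.2188, 0.3997]
tool_rot: [[-0.679, -0.734, -0.003], [-0.734, 0.679, -0.001], [0.003, 0.001, -1.0]]
wrist_force: [0.5, -0.4, -2.5]
width: 0.494
gripper_force: 111.6
```

jog_arm(moves="0 0 -0.01 0.001 -0.035 0 0.03; 0 0 -0.025 0.002 -0.07 0 0.03; 0 0 -0.025 0.003 -0.105 0 0.03; 0 0 -0.025 0.003 -0.135 0 0.03; 0 0 -0.025 0.003 -0.16 0 0.03; 0 0 -0.025 0.003 -0.178 0 0.03; 0 0 -0.025 0.003 -0.187 0 0.03; 0 0 -0.025 0.003 -0.1895 0 0.03; 0 0 -0.025 0.003 -0.1895 0 0.03; 0 0 -0.025 0.003 -0.1895 0 0.03")

```text
time: 14.1
eef_pos: [0.4621, 0.0315, 0.4014]
tool_rot: [[-0.697, -0.717, -0.001], [-0.717, 0.697, 0.0], [0.0, 0.001, -1.0]]
wrist_force: [-0.5, 0.3, -2.1]
width: 0.498
gripper_force: 111.7
```

Run:
```python
from h import *
obs()
im=[]
for c in("scene","top"):
    s=eyes.snapshot(c);u,v=map(int,proj(s,[.463,.0315,.15]));im.append(cv2.resize(s["frame"][v-40:v+40,u-40:u+40],(400,400),interpolation=cv2.INTER_CUBIC)); print(c,u,v)
    for t in("mill_cup","cup_grip","dust_cover"): print(c,t,[(d["at"],round(d["score"],2)) for d in eyes.mark_of(c,t)[:2]])
cv2.imwrite("pics/w.png",np.hstack(im))
```

```text
t 14.1 p [0.4621 0.0315 0.4014] yaw -2.341494669160606 F [-0.4713  0.2874 -2.1406] M [-0.0175 -0.0491  0.0025] w 0.498119964187725 111.68944358825684 j [-0.0917  0.1684 -0.4119  0.991   0.0003 -0.8918]
scene 319 247
scene mill_cup [([0.4641, 0.0334, 0.1529], 0.81)]
scene cup_grip [([0.4626, 0.0303, 0.2481], 0.78)]
scene dust_cover []
top 305 255
top mill_cup []
top cup_grip [([0.4398, -0.1532, -0.0003], 0.55)]
top dust_cover [([0.4418, -0.1521, -0.0039], 0.72)]
```

View pics/w.png

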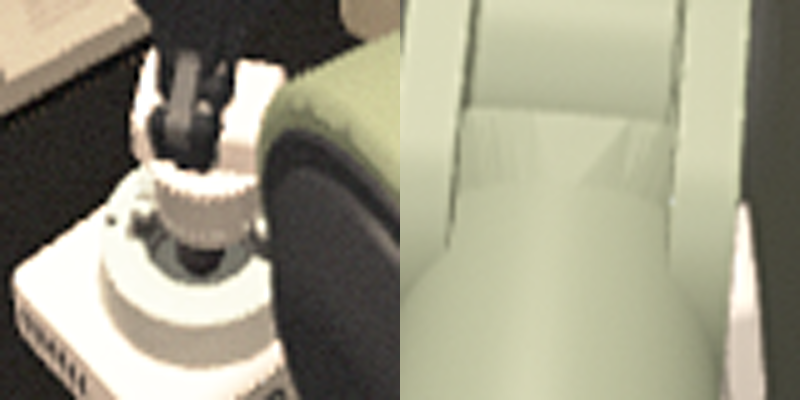

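Scene crop: the cup hangs upright over the well, with the notch and triangle visible at (115,218). The marks put the cup at (0.463,0.032), which matches the well centre. I'll lower it gently.

jog_arm(moves="0 0 0 0.0005 0 -0.015 0.03; 0 0 0 0.0005 0 -0.03 0.03; 0 0 0 0.0005 0 -0.037 0.03; 0 0 0 0.0005 0 -0.040 0.03; 0 0 0 0.0005 0 -0.042 0.03; 0 0 0 0.0005 0 -0.044 0.03; 0 0 0 0.0005 0 -0.046 0.03; 0 0 0 0.0005 0 -0.048 0.03; 0 0 0 0.0005 0 -0.048 0.03")

```text
time: 15.4
eef_pos: [0.4635, 0.0314, 0.3579]
tool_rot: [[-0.697, -0.717, 0.005], [-0.717, 0.697, 0.002], [-0.005, -0.003, -1.0]]
wrist_force: [-6.2, 3.9, 27.8]
width: 0.49
gripper_force: 115.6
```

jog_arm(moves="0 0 0 0 0 0.006 0.03; 0 0 0 -0.001 0.001 0.008 0.03; 0 0 0 -0.001 0.001 0.008 0.03")

```text
time: 15.7
eef_pos: [0.4618, 0.032, 0.362]
tool_rot: [[-0.697, -0.717, 0.001], [-0.717, 0.697, -0.0], [-0.001, -0.001, -1.0]]
wrist_force: [0.3, 0.7, -2.4]
width: 0.495
gripper_force: 111.6
```

Run:
```python
from h import *
obs()
s=eyes.snapshot("scene");u,v=map(int,proj(s,[.463,.0315,.13]))
cv2.imwrite("pics/w2.png",cv2.resize(s["frame"][v-30:v+30,u-35:u+30],(715,600) if 0 else (650,600),interpolation=cv2.INTER_CUBIC)); print(u,v)
for t in("mill_cup","cup_grip","well_mouth","notch"): print(t,[(d["at"],round(d["score"],2)) for d in eyes.mark_of("scene",t)[:2]])
```

```text
t 15.7 p [0.4618 0.032  0.362 ] yaw -2.3422888261749337 F [ 0.3172  0.7373 -2.365 ] M [ 0.0143  0.0293 -0.0129] w 0.4949839956952482 111.6138482093811 j [-0.0906  0.2025 -0.4777  0.8899  0.     -0.8899]
319 251
mill_cup [([0.4625, 0.0327, 0.1136], 0.58)]
cup_grip [([0.4633, 0.0324, 0.2067], 0.68)]
well_mouth [([0.4609, 0.031, 0.1095], 0.77)]
notch [([0.4905, 0.0521, 0.1196], 0.62)]
```

View pics/w2.png

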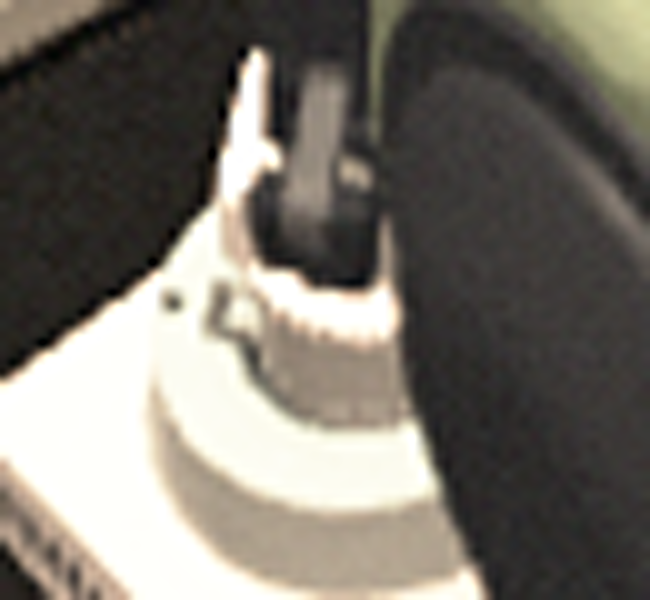

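The lug sits at about (240,310) with the dark gap of the notch to its left at (215,310), so it looks shifted or turned within the notch. I'll overlay the predicted outlines to check.

Run:
```python
from h import *
s=eyes.snapshot("scene");u,v=proj(s,[.4862,.0552,.115]);u0,v0=int(u)-12,int(v)-10; K=24
f=s["frame"][v0:v0+24,u0:u0+32]
a=cv2.resize(f,None,fx=K,fy=K,interpolation=cv2.INTER_CUBIC)
def draw(c,ang,r0,r1,w,z,col):
    e=np.array([np.cos(ang),np.sin(ang)]);n=np.array([-e[1],e[0]]);c=np.array(c)
    P=[np.append(c+e*rr+n*ww,z) for rr,ww in((r0,-w/2),(r1,-w/2),(r1,w/2),(r0,w/2))]
    p=np.array([[(x-u0+.5)*K,(y-v0+.5)*K] for x,y in(proj(s,q) for q in P)]).astype(int); cv2.polylines(a,[p],True,col,1); print(p.tolist())
draw([.463,.0315],.80,.029,.037,.015,.115,(0,0,255))
for z in(.1175,.1235): draw([.462,.032],-2.342+np.pi,.026,.035,.010,z,(0,200,0))
cv2.imwrite("pics/n.png",a)
```

```text
[[376, 200], [300, 188], [273, 313], [349, 325]]
[[401, 223], [315, 209], [297, 293], [383, 307]]
[[400, 195], [314, 181], [295, 265], [382, 279]]
```

View pics/n.png

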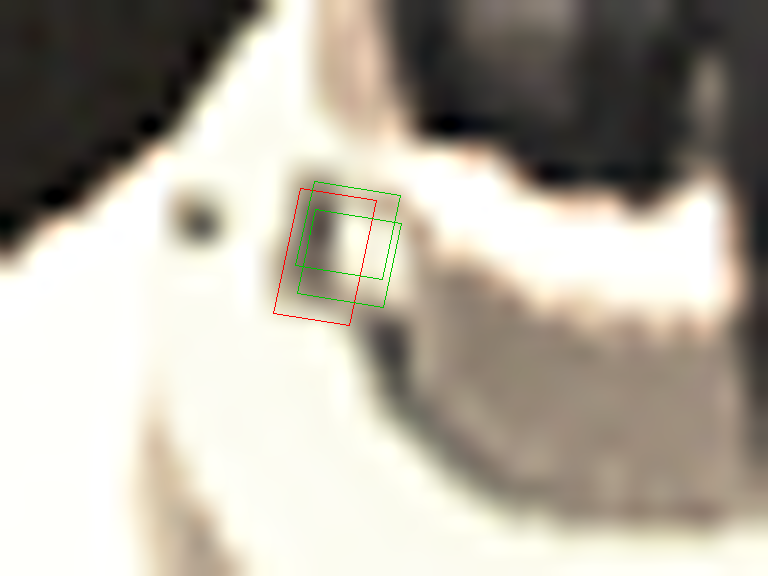

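The lug's outer edge at x≈340 should be near 306 in the overlay. The cup sits about 3 mm inward along the notch line, having slid along its own x, so I'll shift it that way.

jog_arm(moves="0 0 0 0.0027 0.0014 0.001 0.03; 0 0 0 0.0027 0.0014 -0.002 0.03; 0 0 0 0.0027 0.0014 -0.004 0.03; 0 0 0 0.0027 0.0014 -0.006 0.03; 0 0 0 0.0027 0.0014 -0.008 0.03; 0 0 0 0.0027 0.0014 -0.009 0.03; 0 0 0 0.0027 0.0014 -0.009 0.03")

```text
time: 16.7
eef_pos: [0.4648, 0.0332, 0.3528]
tool_rot: [[-0.697, -0.717, 0.001], [-0.717, 0.697, -0.0], [-0.001, -0.001, -1.0]]
wrist_force: [3.1, -1.1, -3.2]
width: 0.491
gripper_force: 111.8
```

jog_arm(moves="0 0 0 0 0 -0.002 0.03; 0 0 0 0 0 -0.004 0.03; 0 0 0 0 0 -0.006 0.03; 0 0 0 0 0 -0.008 0.03; 0 0 0 0 0 -0.010 0.03; 0 0 0 0 0 -0.012 0.03; 0 0 0 0 0 -0.012 0.03")

```text
time: 17.4
eef_pos: [0.4649, 0.0332, 0.3418]
tool_rot: [[-0.697, -0.717, 0.002], [-0.717, 0.697, -0.001], [-0.001, -0.002, -1.0]]
wrist_force: [0.2, -0.4, 7.6]
width: 0.489
gripper_force: 113.1
```

```bash
python3 -c "
from h import *
obs()"
```

```text
t 17.4 p [0.4649 0.0332 0.3418] yaw -2.34214747736015 F [ 0.1578 -0.4228  7.6363] M [-0.1441 -0.2406  0.1565] w 0.4891991138373151 113.09272527694702 j [-0.0871  0.2284 -0.5015  0.8386 -0.0003 -0.8866]
```

The spring force, about 9.8 N with the cup's weight added back, means it is pressed in about 11 mm. Now I'll turn clockwise, keeping the small tool offset about the well's axis.

jog_arm(moves="0 0 -0.05 0.0001 0 0 0.03; 0 0 -0.12 0.0002 -0.0002 0 0.03; 0 0 -0.19 0.0003 -0.0003 0 0.03; 0 0 -0.26 0.0004 -0.0005 0 0.03; 0 0 -0.33 0.0005 -0.0006 0 0.03; 0 0 -0.40 0.0005 -0.0008 0 0.03; 0 0 -0.47 0.0006 -0.0009 0 0.03; 0 0 -0.54 0.0006 -0.0011 0 0.03; 0 0 -0.61 0.0007 -0.0012 0 0.03; 0 0 -0.68 0.0007 -0.0014 0 0.03; 0 0 -0.75 0.0007 -0.0016 0 0.03; 0 0 -0.75 0.0007 -0.0016 0 0.03", newtons=120)

```text
time: 18.6
eef_pos: [0.4656, 0.0311, 0.3418]
tool_rot: [[-0.999, -0.049, 0.002], [-0.049, 0.999, -0.003], [-0.002, -0.003, -1.0]]
wrist_force: [1.4, -4.1, 8.2]
width: 0.49
gripper_force: 120.9
```

```bash
python3 -c "
from h import *
obs()"
```

```text
t 18.6 p [0.4656 0.0311 0.3418] yaw -3.0928934081862147 F [ 1.3579 -4.1009  8.2016] M [-0.9525 -0.1426  0.3945] w 0.4902648638411344 120.94743132591248 j [-0.0909  0.2294 -0.4999  0.839  -0.003  -0.1396]
```

jog_arm(moves="0 0 -0.07 0 -0.0005 0 0.03; 0 0 -0.14 0 -0.0008 0 0.03; 0 0 -0.21 -0.0001 -0.001 0 0.03; 0 0 -0.28 -0.0001 -0.0012 0 0.03; 0 0 -0.35 -0.0002 -0.0014 0 0.03; 0 0 -0.42 -0.0003 -0.0016 0 0.03; 0 0 -0.49 -0.0004 -0.0018 0 0.03; 0 0 -0.56 -0.0005 -0.002 0 0.03; 0 0 -0.62 -0.0005 -0.002 0 0.03; 0 0 -0.66 -0.0006 -0.002 0 0.03; 0 0 -0.70 -0.0006 -0.002 0 0.03; 0 0 -0.70 -0.0006 -0.002 0 0.03", newtons=120)

```text
time: 19.8
eef_pos: [0.4647, 0.0299, 0.3418]
tool_rot: [[-0.796, 0.605, 0.002], [0.605, 0.796, 0.0], [-0.001, 0.001, -1.0]]
wrist_force: [-0.4, 0.6, 9.1]
width: 0.494
gripper_force: 121.2
```

```bash
python3 -c "
from h import *
obs()"
```

```text
t 19.8 p [0.4647 0.0299 0.3418] yaw 2.491963424922568 F [-0.4483  0.6353  9.106 ] M [-0.0245  0.0029  0.5666] w 0.49411757394656736 121.18070840835571 j [-0.0946  0.228  -0.502   0.8393  0.0003  0.5551]
```

jog_arm(moves="0 0 -0.02 0 0 0 0.03; 0 0 -0.03 0 0 0 0.03; 0 0 -0.04 0 0 0 0.03; 0 0 -0.04 0 0 0 0.03")

```text
time: 20.2
eef_pos: [0.4647, 0.0299, 0.3418]
tool_rot: [[-0.772, 0.635, 0.002], [0.635, 0.772, 0.0], [-0.001, 0.001, -1.0]]
wrist_force: [-0.2, 0.5, 10.4]
width: 0.491
gripper_force: 121.3
```

```bash
python3 -c "
from h import *
obs()"
```

```text
t 20.2 p [0.4647 0.0299 0.3418] yaw 2.4530554870174313 F [-0.1736  0.4911 10.3899] M [-0.0135  0.09    0.783 ] w 0.49078747731556466 121.25312805175781 j [-0.0945  0.228  -0.5019  0.8394  0.0002  0.594 ]
```

The moment has jumped well past the spring's 0.58 N m, so the cup is on the stop. I'll check that it stays there and that the cover and bystanders are in place.

jog_arm(moves="0 0 -0.005 0 0 0 0.03; 0 0 -0.005 0 0 0 0.03; 0 0 -0.005 0 0 0 0.03; 0 0 -0.005 0 0 0 0.03; 0 0 -0.005 0 0 0 0.03")

```text
time: 20.7
eef_pos: [0.4647, 0.0299, 0.3418]
tool_rot: [[-0.77, 0.639, 0.001], [0.639, 0.77, -0.0], [-0.001, 0.001, -1.0]]
wrist_force: [-0.3, 1.3, 9.6]
width: 0.494
gripper_force: 121.3
```

Run:
```python
from h import *
for c in("scene","top"):
    s=eyes.snapshot(c)
    if c=="scene": u,v=map(int,proj(s,[.46,-.02,.1])); cv2.imwrite("pics/end.png",cv2.resize(s["frame"][v-75:v+75,u-140:u+60],(800,600)))
    for t in("mill_cup","dust_cover","beaker","jar","snap_cup"): print(c,t,[(d["at"],round(d["score"],2)) for d in eyes.mark_of(c,t)[:1]])
obs()
```

```text
scene mill_cup [([0.4661, 0.0328, 0.0946], 0.72)]
scene dust_cover [([0.4665, 0.0355, 0.0944], 0.74)]
scene beaker []
scene jar [([0.577, 0.1709, 0.001], 0.92)]
scene snap_cup []
top mill_cup []
top dust_cover [([0.4425, -0.1522, -0.0042], 0.61)]
top beaker [([0.4806, -0.3234, 0.0002], 0.77)]
top jar [([0.5772, 0.1703, 0.0014], 0.67)]
top snap_cup [([0.5791, -0.1746, -0.0016], 0.97)]
t 21.3 p [0.4646 0.0299 0.3418] yaw 2.4488928498870584 F [0.4828 0.2164 9.8954] M [-0.0093  0.0997  0.9748] w 0.49250393751407584 121.28919124603271 j [-0.0944  0.228  -0.502   0.8393  0.0001  0.5983]
```

View pics/end.png

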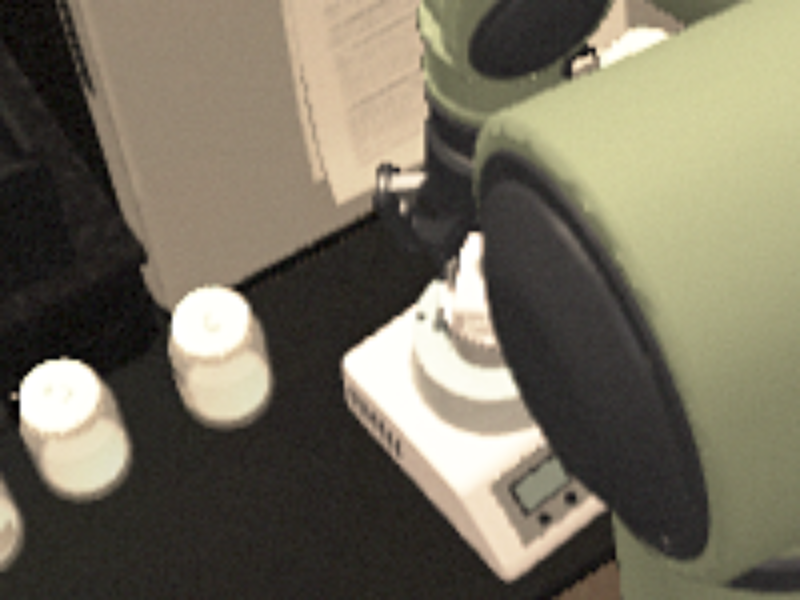

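The cup is seated at about (475,330), held at the stop with a moment of 0.97 N m. The cover stands clear and the bystanders have not moved, so I'm handing in.

```bash
python3 -c "
from cell import close_job
print(close_job())"
```

```text
the job is handed in; nothing more can be done
None
```

The job is handed in at about 21 s: the dust cover stands on the worktop clear of the mill, and the cup is pressed in, turned clockwise to the stop and still gripped there; the beaker, jar and snap-lid cup stand where they were.

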